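# Open a push-and-turn safety cap in a one-handed holder

### The arm

A 6-joint arm with a two-finger parallel gripper is mounted at the origin on a cart in front of the work surface, level with it; the furniture and walls round the work are solid. World frame = base frame: x ahead of the robot, y to its left, z up, the work surface at z = 0. Lengths are in m, angles in rad, forces in N, time in s.
With the tool pointing down it reaches from about 0.425 to 0.95 m from the base axis. Payload 3.5 kg.
Tool frame: the origin (TCP) lies midway between the tips of the shut fingers; the grasp point (between the pads) lies 19 mm behind it; z points along the fingers, y is the line along which they close (so a half turn about z gives the same grasp; the last joint's range is limited). The gripper opens to 85 mm and grips with 20 to 120 N. Pads are 22 mm wide; open, the fingers measure 114 mm over their backs; the gripper's body (76 mm by 85 mm) begins 54 mm behind the grasp point. The pads swing forward as they close: fully open they stand 13 mm farther back than shut.
Start: joints at [-1.384, 0.286, 1.577, -0, 1.279, -0.15], TCP at [0.223, -0.637, 0.231] pointing down, gripper open.
Joint ranges: [-2.77, 2.77], [-0.9, 2.22], [0.21, 2.48], [-1.53, 4.67], [0.24, 2.81], [-2.84, 2.84]. Speed limits (rad/s): [2.79, 2.79, 3.14, 3.14, 3.14, 3.14].

### API

Orientations are given as a unit quaternion [x, y, z, w].
In Python, from plant import * gives the robot as it stands.
- The arm moves only by the tool move_arm, never from a script. Its argument "moves" is a list of rows, each a list of 3 entries, a list of its own where there are three numbers: the opening, from 0 (shut) to 1 (fully open), then the shift along the tool's x, y, z in m, then the turn, a rotation vector about the tool's x, y, z in rad. A call has exactly 10 rows; each row shifts and turns the commanded pose from where the row before left it, along the tool's axes as they then stand; what a row does not reach is not made up. A row lasts 1/12 s, in which the tool goes at most 41.7 mm and 7.16 degrees, less where a joint would pass 70% of its speed; a pose out of reach is approached as far as the arm can. A call is refused whole if a number of a shift passes 0.0417 or a number of a turn 0.125, either way. A call with a gripper value outside its range is refused whole. The fingers move at their own pace and stop on an object; "grip_force" is the grip in N (left out, the last holds). Time passes only in rows, so rows that do not move let the fingers close, or fill a call up. It gives the time, the measured TCP pose, the force, the opening and the grip force at its end, in the units of the state.
- get_state(): the state, without advancing time (a new reading comes with each control period).
- read_camera(name): name is "scene" or "top" or "wrist"; returns the picture (480x640x3 uint8, red, green, blue); there is no depth.
- camera_params(name): a dict with "fx", "fy", "cx", "cy" (pixels), "rvec" (rotation vector, rad) and "tvec" (3), from world to camera coordinates, as OpenCV has them; the wrist camera has in their place "tool_from_camera" (4x4, takes a point from camera to tool coordinates, whose origin is the TCP and whose axes are the flange's). Camera axes: x right, y down, z forward; pixel columns grow to the right and rows downward; lengths in m; the calibration is good to about 2 mm. A picture is of the moment at which its call begins: read the wrist's pose just before it. camera_params takes no time and is no camera call.
- sign_off(): hands the job in; it is judged then, once.
The state is a dict: "time": time; "qpos": joint angles; "dq": joint speeds; "joint_efforts": joint torques, N m; "eef_pos": TCP position; "tcp_rot": TCP orientation; "contact_force": force on the tool from outside, world axes, zero at the start; "wrist_torque": the same for the moment, N m; "opening": opening from 0.0 (shut) to 1.0 (fully open); "finger_force": force on a finger pad.
Only numpy, scipy, OpenCV 4.12 (cv2) and the standard library are available. Lean on these libraries where they do the work, as an engineer would, in place of code of your own. Each camera call takes 0.05 s, during which the arm holds its last target. There are 200 camera calls.

### The job

The coffee jug is due for descaling, so open the white descaler bottle with its push-and-turn safety cap. First move the upright bottle, cap on, into the steel one-handed opening holder from its open front, the neck passing along the slot in the holder's top plate, until it stands on the worktop against the back wall; then press the cap down, twist it counter-clockwise (seen from above) until it is free and lift it straight off. Finish while still holding the cap, upright and still, about 8 cm above where it sat and over the open bottle, which stays home in the holder; do not shift or tip the two mugs, the jug or the sponge caddy.

Things in the scene. Friction and masses are not known exactly. Their poses are not given: they have to be found in the camera images.
- bottle_mid (a point): Upright white bottle of descaler, about 0.42 kg, with a blank label; this point is on its axis, 81.5 mm above its underside (half-way up the capped bottle), z up. Body oblong: 74 mm along x, 54 mm along y, either way round fits the holder. Sides vertical up to 84 mm, shoulder to 105 mm, then a neck 28 mm across with a 31 mm bead at 118 to 120 mm; 163 mm tall with cap.
- cap_mid (a point): Centre of the grey ribbed round cap, 40 mm across, 35 mm tall, on its axis 17.5 mm below the flat top; z up. Locked, it lies 64 mm above bottle_mid (cap from 128 to 163 mm above the bottle's underside), its x along the bottle's x.
- holder: Steel bracket fixed to the worktop; origin on the worktop under the seated bottle's axis, x from open front to back, z up. Seated, bottle_mid is at x = 0, y = 0, z = 81.5 mm, its x along this x. Cheeks 59 mm apart, 62 mm high, flared in front out to x = -53; back wall at x = +37. Top plate at height 112 to 116 mm, slot 34 mm wide for the neck from x = -30 to its closed end at +17 mm.
- cap: The same cap; origin on the axis at the lower edge of its skirt. A spring holds 3 inner lugs up in notches: it turns only when pressed down 4 mm or more (5.5 N to start, 10 N at 4 mm, hard stop at 6 mm, 12 N). Kept down, turn it counter-clockwise seen from above; from 53 degrees past locked to the stop at about 73 the lugs are under open gaps and it lifts straight off.
- descaler: The same bottle as bottle_mid; origin at the centre of its underside. It can be lifted and carried by its locked cap.
- mug: Bystander: purple mug, 94 mm high, 82 mm wide, 118 mm over the handle; origin under its middle.
- dark_mug: Bystander: dark grey and red mug, 97 mm high, 114 mm over the handle; origin under its middle.
- jug: Bystander: glass coffee jug with red lid, 148 x 189 mm, 211 mm high; origin under its middle.
- caddy: Bystander: small green caddy with a yellow sponge, 55 x 85 mm, 82 mm high; origin under its middle.
Mind the look-alikes: they are no part of the job. Of the things shaped like the cap, the grey one is meant.

How it is judged:
On the way, in this order (a step that is already met when the one before it is completed fails the run):
1. the bottle, its cap still locked on, stands on the worktop fully home in the holder (x of bottle_mid in the frame of holder between -0.01 and 0.005 m and y of bottle_mid in the frame of holder between -0.006 and 0.006 m and height (world z) of descaler below 0.004 m and angle between bottle_mid's own z axis and vertical below 0.12 rad and angle between the x axis of bottle_mid and the x axis of holder, either way round below 0.15 rad and angle between the x axis of cap_mid and the x axis of bottle_mid, either way round below 0.35 rad and z of cap_mid in the frame of bottle_mid below 0.067 m), for 0.2 s.
2. in the holder the pressed cap is turned past its ridges, still down on the neck (x of bottle_mid in the frame of holder above -0.012 m and angle between the x axis of cap_mid and the x axis of bottle_mid, either way round above 0.75 rad and z of cap_mid in the frame of bottle_mid below 0.067 m), for 0.05 s.
At the end, for the whole second after the job is handed in: The gripper holds the cap still and upright (within 20 degrees), 40 to 150 mm higher than it sat and within 40 mm of the bottle's axis, clear of the bottle; the bottle stands upright on the worktop in the holder, within 12 mm of its home against the back wall and 6 mm sideways (z of cap_mid in the frame of bottle_mid between 0.104 and 0.214 m and horizontal distance between cap_mid and bottle_mid below 0.04 m and angle between cap_mid's own z axis and vertical below 0.35 rad and contact force between the fingers and cap above 0.5 N and contact force between cap and descaler below 0.05 N and linear speed of cap below 0.03 m/s and x of bottle_mid in the frame of holder between -0.012 and 0.005 m and y of bottle_mid in the frame of holder between -0.006 and 0.006 m and height (world z) of descaler below 0.004 m and angle between bottle_mid's own z axis and vertical below 0.08 rad); the arm keeps its last pose, push and grip.
It fails at once if the bottle is tipped over (angle between bottle_mid's own z axis and vertical above 0.5 rad).
It fails at once if a mug, the jug or the caddy is shifted by more than 3 cm or tipped (distance of any of mug, dark_mug, jug, caddy from where it was at the start of the episode above 0.03 m or angle between any of mug, dark_mug, jug, caddy's own z axis and vertical above 0.5 rad).
It also fails if it takes over 48 s, if anything falls off the work surface, if the arm or the gripper's body presses on something with over 40 N, if the wrist force passes 120 N, or if a joint passes its speed limit or range.

## Working session

There is one attempt and no reset: what is moved stays moved. The work goes in short steps, Python scripts to look and compute and a tool call to move; the robot and the scene stay as the last step left them, time stands still between calls to the robot, and variables do not carry over. Pictures are saved under pics/ and viewed, at most 10 in all, crops included, and the job is handed in when it is done.

Besides the shell and the picture viewer there is one more tool, called after "Emit:" as name([rows], argument=value, ...), one row to a line, values as JSON. move_arm: Moves the arm, as the interface text tells. Its arguments: {"type":"object","properties":{"moves":{"type":"array"},"grip_force":{"type":"number"}},"required":["moves"]}

```bash
mkdir -p pics; python3 - <<'E'
from plant import *
import cv2,numpy as np
s=get_state();print(s)
for n in("scene","top"):
    im=read_camera(n);cv2.imwrite(f"pics/{n}0.png",im[:,:,::-1]);print(n,camera_params(n))
print(camera_params("wrist"))
E
```

```text
{'time': 0.0, 'qpos': array([-1.38399388e+00,  2.87203630e-01,  1.57818683e+00,  3.56295080e-06,
        1.27858005e+00, -1.50021913e-01]), 'dq': array([ 0.00051428, -0.00016901, -0.00023005,  0.00154556, -0.00091372,
        0.00105212]), 'joint_efforts': array([ 1.62030715e-04, -4.05983162e+01, -2.92625785e+01, -1.35474706e-04,
        5.71826662e-03,  3.18746714e-06]), 'eef_pos': array([ 0.22297328, -0.63641346,  0.22991654]), 'tcp_rot': array([ 9.85851545e-01,  1.67616580e-01, -2.01583788e-05, -1.18875624e-03]), 'contact_force': array([-0.56732947, -0.72090135, -0.70674601]), 'wrist_torque': array([ 0.04556947, -0.00690579,  0.00889217]), 'finger_force': 0.0, 'opening': 1.001835346819852}
scene {'fx': 497.9769312723891, 'fy': 497.9769312723891, 'cx': 319.70588434083896, 'cy': 245.32674255159816, 'rvec': array([ 1.97744744, -0.88887029,  0.52273211]), 'tvec': array([-0.36722304,  0.2987035 ,  1.07693462])}
top {'fx': 598.7520312216584, 'fy': 598.7520312216584, 'cx': 322.8773366817872, 'cy': 235.74727933105325, 'rvec': array([ 2.15434988, -1.82054623,  0.35141175]), 'tvec': array([-0.12340935,  0.53009266,  1.42266035])}
{'fx': 418.5743834363125, 'fy': 418.5743834363125, 'cx': 324.2921988148472, 'cy': 238.71308224903558, 'tool_from_camera': array([[ 1.22029749e-03, -9.47685311e-01, -3.19203795e-01,
         8.19964322e-02],
       [ 9.99999255e-01,  1.15107237e-03,  4.05515891e-04,
        -3.59289871e-05],
       [-1.68747858e-05, -3.19204052e-01,  9.47686010e-01,
        -1.41992639e-01],
       [ 0.00000000e+00,  0.00000000e+00,  0.00000000e+00,
         1.00000000e+00]])}
```

View pics/top0.png

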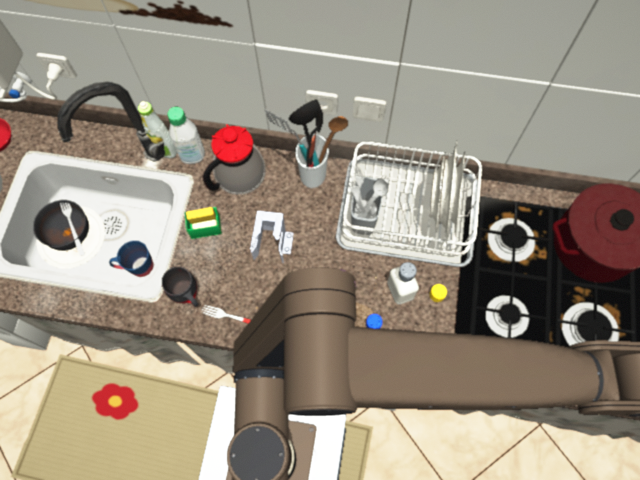

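View pics/scene0.png

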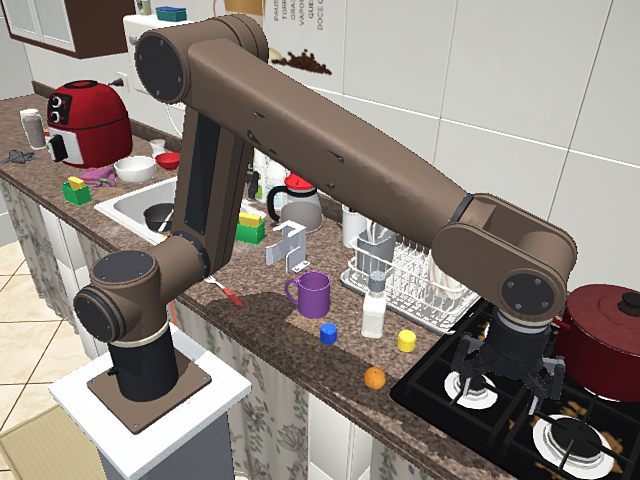

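The top view shows the white bottle with its grey cap at (407,270), the holder near (270,235), and the blue and yellow look-alike caps. In the scene view the bottle is at (374,305), the purple mug at (313,295) and the holder at (288,248).

```bash
cat > h.py <<'E'
from plant import *
import cv2,numpy as np
from scipy.spatial.transform import Rotation as R
def ray(n,u,v):
    c=camera_params(n);M=R.from_rotvec(c["rvec"]).as_matrix();o=-M.T@c["tvec"]
    return o,M.T@np.array([(u-c["cx"])/c["fx"],(v-c["cy"])/c["fy"],1])
def onz(n,u,v,z):
    o,d=ray(n,u,v);return o+d*(z-o[2])/d[2]
def two(a,b):
    (o,d),(p,e)=ray("top",*a),ray("scene",*b)
    t,s=np.linalg.lstsq(np.c_[d,-e],p-o,rcond=None)[0]
    return (o+d*t+p+e*s)/2,np.linalg.norm(o+d*t-p-e*s)
def proj(n,P):
    c=camera_params(n);K=np.array([[c["fx"],0,c["cx"]],[0,c["fy"],c["cy"]],[0,0,1]])
    return cv2.projectPoints(np.array(P,float).reshape(-1,1,3),c["rvec"],c["tvec"],K,None)[0][:,0]
E
python3 - <<'E'
from h import *
t=cv2.imread("pics/top0.png");s=cv2.imread("pics/scene0.png")
f=lambda i,x,y:cv2.resize(i[y:y+66,x:x+88],(400,300),interpolation=cv2.INTER_CUBIC)
cv2.imwrite("pics/z.png",np.vstack([np.hstack([f(t,235,200),f(t,365,245)]),np.hstack([f(s,250,212),f(s,330,268)])]))
for u,v,z in[(407,270,.163),(270,235,.114),(402,295,0)]:print(onz("top",u,v,z))
print(two((407,270),(377,277)))
E
```

```text
[ 0.46568252 -0.25031479  0.163     ]
[0.51896897 0.09843309 0.114     ]
[ 0.4535573  -0.25890822  0.        ]
(array([ 0.46836609, -0.25139249,  0.15749504]), np.float64(0.0017675609536238514))
```

View pics/z.png

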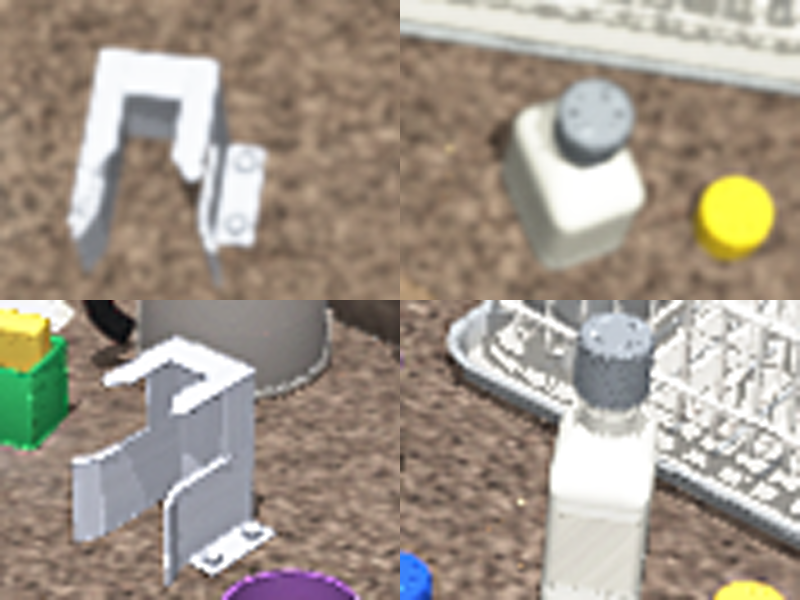

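```bash
python3 - <<'E'
from h import *
k=4.545
T=lambda x,y:(235+x/k,200+y/k)
B=lambda x,y:(365+(x-400)/k,245+y/k)
S=lambda x,y:(250+x/k,212+(y-300)/k)
S2=lambda x,y:(330+(x-400)/k,268+(y-300)/k)
print("BL",two(T(98,48),S(180,337)),"BR",two(T(217,60),S(257,372)))
for n,p in dict(BL=(98,48),BR=(217,60),sL=(123,95),sR=(181,98),fR=(183,180)).items():print(n,onz("top",*T(*p),.116))
for n,p in dict(BL=(180,337),BR=(257,372),fR=(175,412),fL=(105,382)).items():print("scene",n,onz("scene",*S(*p),.116))
print("screws",onz("top",*T(247,160),.002),onz("top",*T(237,225),.002))
print("captop",onz("top",*B(596,106),.163),onz("scene",*S2(616,335),.163))
print("base edge",onz("top",*B(548,266),0),onz("top",*B(630,243),0))
print("sh R",onz("top",*B(643,192),.084),onz("top",*B(510,150),.084))
print("sc shoulder",[onz("scene",*S2(*p),.084) for p in((553,490),(642,510),(655,460))])
for n,(u,v) in dict(mugbottom=(313,315),muglip=(313,281)).items():print(n,onz("scene",u,v,.094 if 'lip' in n else 0))
print(onz("top",238,140,.2),onz("top",203,225,.05),onz("top",180,285,.09))
E
```

```text
BL (array([0.5826643 , 0.14447384, 0.11387912]), np.float64(0.006287879424624324)) BR (array([0.58571608, 0.0774743 , 0.11273746]), np.float64(0.0032846331103017637))
BL [0.57909378 0.14586587 0.116     ]
BR [0.58292335 0.0779532  0.116     ]
sL [0.55299363 0.12592218 0.116     ]
sR [0.55658667 0.0933897  0.116     ]
fR [0.5080921  0.08247698 0.116     ]
scene BL [0.58310325 0.14062908 0.116     ]
scene BR [0.58315198 0.07302672 0.116     ]
scene fR [0.51199234 0.07647152 0.116     ]
scene fL [0.5087224  0.13428638 0.116     ]
screws [0.57055101 0.06497788 0.002     ] [0.52844381 0.0629556  0.002     ]
captop [ 0.47033286 -0.25247133  0.163     ] [ 0.46769439 -0.25386196  0.163     ]
base edge [ 0.42862982 -0.2502257   0.        ] [ 0.45010417 -0.29517607  0.        ]
sh R [ 0.45386945 -0.29030417  0.084     ] [ 0.46578656 -0.21528944  0.084     ]
sc shoulder [array([ 0.42755484, -0.25021122,  0.084     ]), array([ 0.44538669, -0.29374479,  0.084     ]), array([ 0.48416024, -0.27518603,  0.084     ])]
mugbottom [ 0.40962632 -0.10797     0.        ]
muglip [ 0.4230374  -0.09441747  0.094     ]
[0.72822822 0.21673531 0.2       ] [0.54241882 0.29147173 0.05      ] [0.35895979 0.29688873 0.09      ]
```

Emit:
move_arm([
  [1, [0.018, -0.014, 0], [0, 0, 0]],
  [1, [0.018, -0.014, 0], [0, 0, 0]],
  [1, [0.018, -0.014, 0], [0, 0, 0]],
  [1, [0.018, -0.014, 0], [0, 0, 0]],
  [1, [0.018, -0.014, 0], [0, 0, 0]],
  [1, [0.018, -0.014, 0], [0, 0, 0]],
  [1, [0.018, -0.014, 0], [0, 0, 0]],
  [1, [0.018, -0.014, 0], [0, 0, 0]],
  [1, [0.018, -0.014, 0], [0, 0, 0]],
  [1, [0.018, -0.014, 0], [0, 0, 0]],
])

```text
time: 0.93
eef_pos: [0.347, -0.4441, 0.2307]
tcp_rot: [0.986, 0.168, -0.0, -0.001]
contact_force: [0.7, 0.0, -0.4]
opening: 0.999
finger_force: 0.0
```

Emit:
move_arm([
  [1, [0.02, -0.016, 0], [0, 0, 0]],
  [1, [0.02, -0.016, 0], [0, 0, 0]],
  [1, [0.02, -0.016, 0], [0, 0, 0]],
  [1, [0.02, -0.016, 0], [0, 0, 0]],
  [1, [0.02, -0.016, 0], [0, 0, 0]],
  [1, [0.02, -0.015, 0], [0, 0, 0]],
  [1, [0.02, -0.015, 0], [0, 0, 0]],
  [1, [0.02, -0.015, 0], [0, 0, 0]],
  [1, [0.01, -0.01, 0], [0, 0, 0]],
  [1, [0.009, -0.006, 0], [0, 0, 0]],
])

```text
time: 1.77
eef_pos: [0.4693, -0.2514, 0.2307]
tcp_rot: [0.986, 0.168, -0.0, -0.001]
contact_force: [0.5, -1.1, 0.2]
opening: 1.002
finger_force: 0.0
```

```bash
cat >> h.py <<'E'
def wray(u,v,s):
    c=camera_params("wrist");T=c["tool_from_camera"];Q=R.from_quat(s["tcp_rot"]).as_matrix()
    d=np.array([(u-c["cx"])/c["fx"],(v-c["cy"])/c["fy"],1])
    return s["eef_pos"]+Q@T[:3,3],Q@T[:3,:3]@d
def wz(u,v,z,s):
    o,d=wray(u,v,s);return o+d*(z-o[2])/d[2]
def st():
    s=get_state();M=R.from_quat(s["tcp_rot"]).as_matrix()
    print("t",round(s["time"],2),"p",s["eef_pos"].round(4),"psi",round(float(np.arctan2(M[1,0],M[0,0])),4),"z",M[:,2].round(3),"F",s["contact_force"].round(1),"T",s["wrist_torque"].round(2),"op",round(s["opening"],3),"ff",round(float(s["finger_force"]),1),"q",s["qpos"].round(2));return s
def wpic(name):
    s=st();im=read_camera("wrist");cv2.imwrite("pics/"+name,im[:,:,::-1]);np.save("pics/"+name+".npy",np.r_[s["eef_pos"],s["tcp_rot"]]);return s,im
def wld(name):
    a=np.load("pics/"+name+".npy");return dict(eef_pos=a[:3],tcp_rot=a[3:])
E
python3 - <<'E'
from h import *
wpic("w1.png")
t=read_camera("top");cv2.imwrite("pics/top1.png",t[:,:,::-1])
E
```

```text
t 1.77 p [ 0.4693 -0.2514  0.2307] psi 0.3384 z [-0.001  0.001 -1.   ] F [ 0.5 -1.1  0.2] T [-0.04  0.01  0.03] op 1.002 ff 0.0 q [-0.68 -0.03  1.93  0.    1.25  0.55]
```

View pics/w1.png

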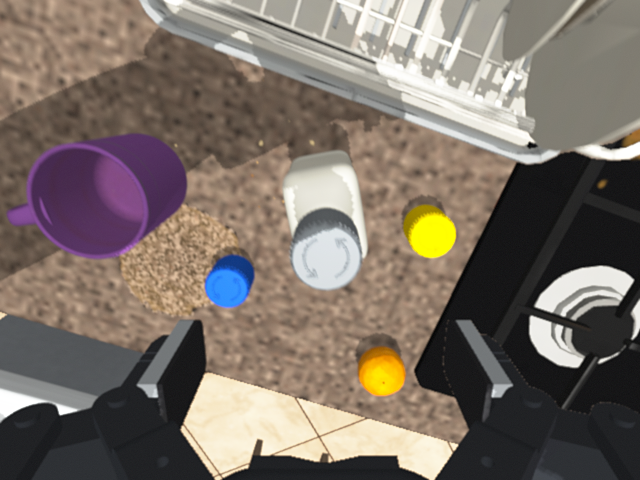

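The wrist view shows the cap at (327,254) with a radius of about 35 px, the bottle's far edge from (292,163) to (348,152), and the purple mug's rim centred near (88,195).

```bash
python3 - <<'E'
from h import *
s=wld("w1.png");im=cv2.imread("pics/w1.png")
hsv=cv2.cvtColor(im,cv2.COLOR_BGR2HSV)
# light-grey-blue cap top
m=((hsv[...,1]>15)&(hsv[...,1]<70)&(hsv[...,0]>90)&(hsv[...,0]<125)&(hsv[...,2]>110)).astype(np.uint8)*255
r=np.zeros_like(m);r[205:300,280:375]=255;m&=r;m=cv2.morphologyEx(m,cv2.MORPH_CLOSE,np.ones((9,9)))
c=max(cv2.findContours(m,0,1)[0],key=cv2.contourArea);(u,v),rad=cv2.minEnclosingCircle(c);print(u,v,rad,cv2.fitEllipse(c))
for q in((u,v),(327,254)):print("cap",wz(*q,.163,s))
print("diam",np.linalg.norm(wz(u-rad,v,.163,s)-wz(u+rad,v,.163,s)))
a,b=wz(292,163,.084,s),wz(348,152,.084,s);print(a,b,np.degrees(np.arctan2(*(a-b)[1::-1])))
# white body edges
w=((hsv[...,1]<45)&(hsv[...,2]>150)).astype(np.uint8)*255;r[:]=0;r[145:240,270:380]=255;w&=r
c=max(cv2.findContours(w,0,1)[0],key=cv2.contourArea)
P=np.array([wz(float(x),float(y),.084,s)[:2] for x,y in c[:,0]],np.float32)*1000
print(cv2.minAreaRect(P))
print("mug",wz(88,195,.094,s),wz(186,180,.094,s),wz(8,215,.08,s),"rack",wz(150,5,.1,s),wz(420,125,.1,s))
E
```

```text
326.04461669921875 254.14846801757812 35.5527229309082 ((325.341064453125, 253.27294921875), (57.20709991455078, 65.57244110107422), 70.6014175415039)
cap [ 0.47207391 -0.25143304  0.163     ]
cap [ 0.47232452 -0.25188678  0.163     ]
diam 0.038067502054690214
[ 0.49912325 -0.2172882   0.084     ] [ 0.51890017 -0.25090399  0.084     ] 120.46925618209013
((477.5267028808594, -247.76513671875), (58.50559616088867, 54.2968864440918), 28.887910842895508)
mug [ 0.43403046 -0.09357838  0.094     ] [ 0.46626704 -0.15396286  0.094     ] [ 0.3942008  -0.03471373  0.08      ] rack [ 0.5608889  -0.11199419  0.1       ] [ 0.55126325 -0.28629882  0.1       ]
```

Emit:
move_arm([
  [1, [0.0016, 0.0016, 0], [0, 0, -0.08]],
  [1, [0, 0, 0.005], [0, 0, -0.082]],
  [1, [0, 0, 0.014], [0, 0, 0]],
  [1, [0, 0, 0.016], [0, 0, 0]],
  [1, [0, 0, 0.016], [0, 0, 0]],
  [1, [0, 0, 0.016], [0, 0, 0]],
  [1, [0, 0, 0.016], [0, 0, 0]],
  [1, [0, 0, 0.014], [0, 0, 0]],
  [1, [0, 0, 0.006], [0, 0, 0]],
  [1, [0, 0, 0], [0, 0, 0]],
], grip_force=60)

```text
time: 2.7
eef_pos: [0.4697, -0.2542, 0.1263]
tcp_rot: [0.969, 0.246, -0.001, -0.002]
contact_force: [-0.6, -0.2, 0.0]
opening: 0.997
finger_force: 0.0
```

Emit:
move_arm([
  [0.7, [0, 0, 0], [0, 0, 0]],
  [0.55, [0, 0, 0], [0, 0, 0]],
  [0.5, [0, 0, 0], [0, 0, 0]],
  [0.45, [0, 0, 0], [0, 0, 0]],
  [0.4, [0, 0, 0], [0, 0, 0]],
  [0.2, [0, 0, 0], [0, 0, 0]],
  [0, [0, 0, 0], [0, 0, 0]],
  [0, [0, 0, 0], [0, 0, 0]],
  [0, [0, 0, 0], [0, 0, 0]],
  [0, [0, 0, 0], [0, 0, 0]],
])

```text
time: 3.53
eef_pos: [0.4716, -0.2544, 0.1295]
tcp_rot: [0.969, 0.247, 0.0, 0.001]
contact_force: [-1.1, 1.1, 5.8]
opening: 0.459
finger_force: 59.9
```

```bash
python3 - <<'E'
from h import *
wpic("w2.png")
E
```

```text
t 3.53 p [ 0.4716 -0.2544  0.1295] psi 0.499 z [ 0.001 -0.001 -1.   ] F [-1.1  1.1  5.8] T [0.24 0.24 0.04] op 0.459 ff 59.9 q [-0.68  0.09  2.   -0.    1.05  0.39]
```

View pics/w2.png

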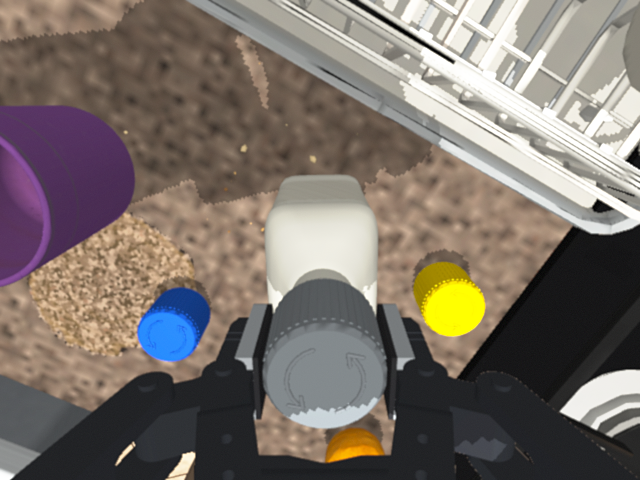

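The bottle sits square to the gripper, so its yaw equals the tool's (0.50), and the cap is centred between the pads. Now to lift and carry it.

Emit:
move_arm([
  [0, [0, 0, -0.005], [0, 0, 0]],
  [0, [0, 0, -0.01], [0, 0, 0]],
  [0, [0, 0, -0.017], [0, 0, 0]],
  [0, [0, 0, -0.02], [0, 0, 0]],
  [0, [0, 0, -0.02], [0, 0, 0]],
  [0, [0, 0, -0.02], [0, 0, 0]],
  [0, [0, 0, -0.017], [0, 0, 0]],
  [0, [0, 0, -0.008], [0, 0, 0]],
  [0, [0, 0, -0.003], [0, 0, 0]],
  [0, [0, 0, 0], [0, 0, 0]],
], grip_force=80)

```text
time: 4.42
eef_pos: [0.471, -0.2541, 0.2482]
tcp_rot: [0.969, 0.247, -0.0, -0.0]
contact_force: [-0.4, -1.1, -4.2]
opening: 0.451
finger_force: 81.1
```

Emit:
move_arm([
  [0, [0.004, -0.009, 0], [0, 0, 0]],
  [0, [0.009, -0.02, 0], [0, 0, 0]],
  [0, [0.01, -0.022, 0], [0, 0, 0]],
  [0, [0.01, -0.022, 0], [0, 0, 0]],
  [0, [0.01, -0.022, 0], [0, 0, 0]],
  [0, [0.01, -0.022, 0], [0, 0, 0]],
  [0, [0.01, -0.022, 0], [0, 0, 0]],
  [0, [0.01, -0.022, 0], [0, 0, 0]],
  [0, [0.01, -0.022, 0], [0, 0, 0]],
  [0, [0.01, -0.022, 0], [0, 0, 0]],
])

```text
time: 5.25
eef_pos: [0.4531, -0.0277, 0.2463]
tcp_rot: [0.969, 0.247, -0.002, -0.001]
contact_force: [0.3, 0.5, -4.6]
opening: 0.449
finger_force: 81.0
```

Emit:
move_arm([
  [0, [0.01, -0.022, 0], [0, 0, 0]],
  [0, [0.01, -0.022, 0], [0, 0, 0]],
  [0, [0.01, -0.022, 0], [0, 0, 0]],
  [0, [0.01, -0.022, 0], [0, 0, 0]],
  [0, [0.01, -0.02, 0], [0, 0, 0]],
  [0, [0.004, -0.011, 0], [0, 0, 0.09]],
  [0, [0, 0, 0], [0, 0, 0.09]],
  [0, [0, 0, 0], [0, 0, 0.09]],
  [0, [0, 0, 0], [0, 0, 0.09]],
  [0, [0, 0, 0], [0, 0, 0.09]],
])

```text
time: 6.08
eef_pos: [0.4436, 0.1014, 0.2463]
tcp_rot: [1.0, 0.023, -0.002, -0.0]
contact_force: [0.4, -0.7, -4.7]
opening: 0.453
finger_force: 81.2
```

```bash
python3 - <<'E'
from h import *
wpic("w3.png")
E
```

```text
t 6.08 p [0.4436 0.1014 0.2463] psi 0.0451 z [-0.004  0.    -1.   ] F [ 0.4 -0.7 -4.7] T [-0.02 -0.06  0.06] op 0.453 ff 81.2 q [ 0.   -0.23  2.08  0.    1.3   1.53]
```

View pics/w3.png

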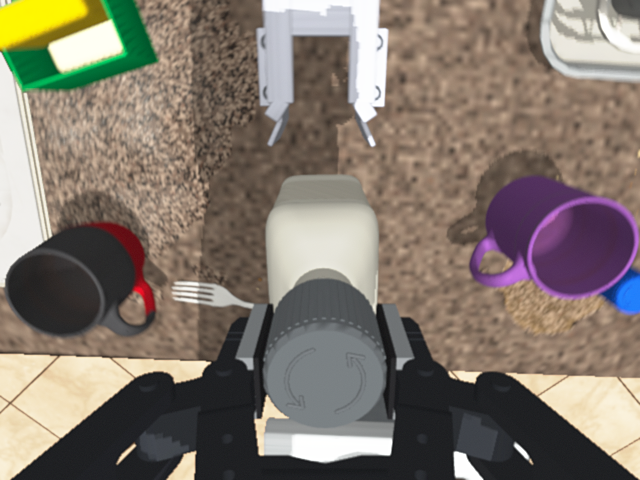

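The wrist view shows the holder straight ahead: slot edges near columns 292 and 352, closed end at row 35, flare tips at (270,143) and (372,145), and the bottle's body at columns 267 to 377.

```bash
python3 - <<'E'
from h import *
s=wld("w3.png");im=cv2.imread("pics/w3.png");M=R.from_quat(s["tcp_rot"]).as_matrix()
g=cv2.cvtColor(im,cv2.COLOR_BGR2GRAY).astype(int)
for r in(15,25,40,50,60,70,80,90):
    d=np.abs(np.diff(g[r,240:400]));print(r,[(240+i,int(d[i])) for i in np.where(d>35)[0]])
for c in(310,322,340):
    d=np.abs(np.diff(g[:60,c]));print(c,np.where(d>25)[0])
tl=lambda u,v,z:(M.T@(wz(u,v,z,s)-s["eef_pos"])*1000).round(1)
for n,(u,v,z) in dict(sl=(292,40,.116),sr=(352,40,.116),close=(322,35,.116),fl=(270,143,0.062),fr=(372,145,.062),bl=(267,225,.084+.117),br=(377,225,.201),capc=(325,375,.28)).items():print(n,tl(u,v,z))
E
python3 - <<'E'
import cv2
im=cv2.imread("pics/w3.png")[0:160,240:410];cv2.imwrite("pics/w3z.png",cv2.resize(im,None,fx=3.7,fy=3.7,interpolation=cv2.INTER_CUBIC))
E
```

```text
15 [(np.int64(378), 42), (np.int64(379), 37)]
25 [(np.int64(377), 48), (np.int64(378), 44)]
40 [(np.int64(260), 37), (np.int64(380), 55), (np.int64(382), 59), (np.int64(387), 47)]
50 [(np.int64(386), 63), (np.int64(387), 51)]
60 [(np.int64(256), 43), (np.int64(257), 48), (np.int64(385), 36), (np.int64(386), 57)]
70 [(np.int64(257), 36), (np.int64(385), 58)]
80 [(np.int64(258), 39), (np.int64(384), 46), (np.int64(385), 73)]
90 [(np.int64(258), 37), (np.int64(259), 39), (np.int64(262), 44), (np.int64(265), 45), (np.int64(292), 37), (np.int64(347), 38), (np.int64(377), 61), (np.int64(379), 57), (np.int64(380), 54), (np.int64(384), 86), (np.int64(385), 48)]
310 [34 35]
322 [34 35]
340 [ 5 34 35]
sl [114.3 -19.1 129.8]
sr [114.3  16.3 129.8]
close [117.   -1.4 129.8]
fl [ 49.2 -41.4 184.1]
fr [ 47.8  36.5 184.1]
bl [ 25.7 -26.6  45.2]
br [25.7 24.7 45.1]
capc [  1.5   0.3 -33.7]
```

View pics/w3z.png

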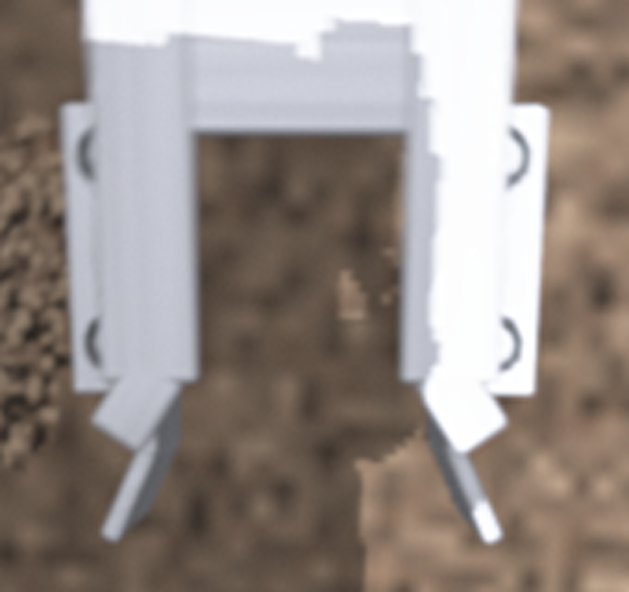

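```bash
python3 - <<'E'
from h import *
s=wld("w3.png");M=R.from_quat(s["tcp_rot"]).as_matrix()
Z=lambda x,y:(240+x/3.7-.4,y/3.7-.4)
tl=lambda p,z:(M.T@(wz(*Z(*p),z,s)-s["eef_pos"])*1000).round(1)
for n,p,z in[("endL",(192,130),.116),("endR",(405,130),.116),("frL",(198,378),.116),("frR",(400,378),.116),("flL",(108,540),.062),("flR",(492,540),.062),("flangeL",(75,388),.003),("flangeR",(532,392),.003),("fbL",(65,103),.003),("fbR",(545,105),.003)]:print(n,tl(p,z))
E
```

```text
endL [117.1 -19.3 129.8]
endR [117.1  14.5 129.8]
frL [ 79.6 -19.2 130. ]
frR [ 79.7  14.5 129.9]
flL [ 47.3 -42.4 184.1]
flR [ 47.4  37.  184.1]
flangeL [ 76.3 -56.4 243. ]
flangeR [ 75.6  51.8 242.9]
fbL [137.1 -55.7 242.7]
fbR [136.9  51.9 242.7]
```

```bash
python3 - <<'E'
from h import *
for p in((205,280),(222,287),(241,303)):print("sc",onz("scene",*p,.005))
for p in((205,312),(248,320)):print("top",onz("top",*p,.005))
s=wld("w3.png")
for p in((175,290),(255,307)):print(wz(*p,.005,s))
E
```

```text
sc [0.31511052 0.21322991 0.005     ]
sc [0.32592931 0.15265506 0.005     ]
sc [0.31402191 0.06090927 0.005     ]
top [0.32150458 0.23989307 0.005     ]
top [0.31935393 0.12521079 0.005     ]
[0.33396635 0.24708873 0.005     ]
[0.3185082  0.16658422 0.005     ]
```

Emit:
move_arm([
  [0, [0, -0.0017, 0.008], [0, 0, 0]],
  [0, [0, 0, 0.015], [0, 0, 0]],
  [0, [0, 0, 0.017], [0, 0, 0]],
  [0, [0, 0, 0.017], [0, 0, 0]],
  [0, [0, 0, 0.017], [0, 0, 0]],
  [0, [0, 0, 0.016], [0, 0, 0]],
  [0, [0, 0, 0.014], [0, 0, 0]],
  [0, [0, 0, 0.008], [0, 0, 0]],
  [0, [0, 0, 0.003], [0, 0, 0]],
  [0, [0, 0, 0], [0, 0, 0]],
])

```text
time: 6.97
eef_pos: [0.4441, 0.1025, 0.132]
tcp_rot: [1.0, 0.025, -0.001, -0.0]
contact_force: [-0.5, 0.2, -4.5]
opening: 0.452
finger_force: 81.1
```

```bash
python3 - <<'E'
from h import *
st()
E
```

```text
t 6.97 p [0.4441 0.1025 0.132 ] psi 0.0498 z [-0.003  0.    -1.   ] F [-0.5  0.2 -4.5] T [ 0.04 -0.03 -0.02] op 0.452 ff 81.1 q [ 0.   -0.1   2.18  0.    1.06  1.52]
```

Emit:
move_arm([
  [0, [0.006, 0, 0], [0, 0, 0]],
  [0, [0.008, 0, 0], [0, 0, 0]],
  [0, [0.009, 0, 0], [0, 0, 0]],
  [0, [0.009, 0, 0], [0, 0, 0]],
  [0, [0.009, 0, 0], [0, 0, 0]],
  [0, [0.009, 0, 0], [0, 0, 0]],
  [0, [0.009, 0, 0], [0, 0, 0]],
  [0, [0.009, 0, 0], [0, 0, 0]],
  [0, [0.008, 0, 0], [0, 0, 0]],
  [0, [0.006, 0, 0], [0, 0, 0]],
])

```text
time: 7.8
eef_pos: [0.5282, 0.1063, 0.1333]
tcp_rot: [1.0, 0.024, 0.0, -0.0]
contact_force: [0.8, -0.1, -4.6]
opening: 0.454
finger_force: 81.1
```

```bash
python3 - <<'E'
from h import *
wpic("w4.png")
E
```

```text
t 7.8 p [0.5282 0.1063 0.1333] psi 0.0487 z [ 0.  0. -1.] F [ 0.8 -0.1 -4.6] T [-0.   -0.    0.02] op 0.454 ff 81.1 q [0.01 0.09 1.99 0.   1.06 1.53]
```

View pics/w4.png

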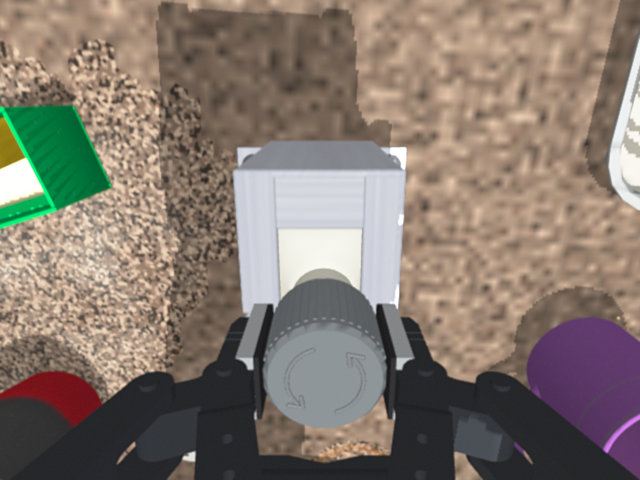

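The neck is centred in the slot (edges at columns 278 and 362) with no contact. Now the last few millimetres to the wall.

Emit:
move_arm([
  [0, [0.002, 0, 0], [0, 0, 0]],
  [0, [0.002, 0, 0], [0, 0, 0]],
  [0, [0.002, 0, 0], [0, 0, 0]],
  [0, [0.002, 0, 0], [0, 0, 0]],
  [0, [0.002, 0, 0], [0, 0, 0]],
  [0, [0.0015, 0, 0], [0, 0, 0]],
  [0, [0.001, 0, 0], [0, 0, 0]],
  [0, [0.001, 0, 0], [0, 0, 0]],
  [0, [0, 0, 0], [0, 0, 0]],
  [0, [0, 0, 0], [0, 0, 0]],
])

```text
time: 8.68
eef_pos: [0.5405, 0.107, 0.1333]
tcp_rot: [1.0, 0.024, -0.0, -0.0]
contact_force: [0.0, 0.0, -5.1]
opening: 0.45
finger_force: 81.1
```

```bash
python3 - <<'E'
from h import *
st()
E
```

```text
t 8.68 p [0.5405 0.107  0.1333] psi 0.0488 z [-0.  0. -1.] F [ 0.   0.  -5.1] T [ 0.02  0.03 -0.01] op 0.45 ff 81.1 q [0.01 0.12 1.96 0.   1.06 1.53]
```

Commanded motion came to 13.5 mm with no contact yet, so I'll continue in small steps.

Emit:
move_arm([
  [0, [0.001, 0, 0], [0, 0, 0]],
  [0, [0.001, 0, 0], [0, 0, 0]],
  [0, [0.001, 0, 0], [0, 0, 0]],
  [0, [0.001, 0, 0], [0, 0, 0]],
  [0, [0, 0, 0], [0, 0, 0]],
  [0, [0, 0, 0.001], [0, 0, 0]],
  [0, [0, 0, 0.001], [0, 0, 0]],
  [0, [0, 0, 0.001], [0, 0, 0]],
  [0, [0, 0, 0], [0, 0, 0]],
  [0, [0, 0, 0], [0, 0, 0]],
])

```text
time: 9.52
eef_pos: [0.5442, 0.1072, 0.13]
tcp_rot: [1.0, 0.024, -0.0, 0.0]
contact_force: [-1.3, -0.3, -5.0]
opening: 0.45
finger_force: 81.2
```

```bash
python3 - <<'E'
from h import *
st()
E
```

```text
t 9.52 p [0.5442 0.1072 0.13  ] psi 0.0487 z [-0.001 -0.    -1.   ] F [-1.3 -0.3 -5. ] T [-0.09  0.35 -0.04] op 0.45 ff 81.2 q [ 0.01  0.13  1.96 -0.    1.06  1.53]
```

Emit:
move_arm([
  [0, [0.0005, 0, 0], [0, 0, 0]],
  [0, [0, 0, 0.0007], [0, 0, 0]],
  [0, [0, 0, 0.0007], [0, 0, 0]],
  [0, [0, 0, 0.0006], [0, 0, 0]],
  [0, [0, 0, 0], [0, 0, 0]],
  [0, [0, 0, 0], [0, 0, 0]],
  [0, [0, 0, 0], [0, 0, 0]],
  [0, [0, 0, 0], [0, 0, 0]],
  [0, [0, 0, 0], [0, 0, 0]],
  [0, [0, 0, 0], [0, 0, 0]],
])

```text
time: 10.35
eef_pos: [0.5455, 0.1075, 0.1298]
tcp_rot: [1.0, 0.024, 0.001, -0.0]
contact_force: [-5.9, 0.6, 2.2]
opening: 0.451
finger_force: 82.0
```

```bash
python3 - <<'E'
from h import *
st()
E
```

```text
t 10.35 p [0.5455 0.1075 0.1298] psi 0.0489 z [ 0.001  0.    -1.   ] F [-5.9  0.6  2.2] T [0.1  0.92 0.04] op 0.451 ff 82.0 q [0.01 0.13 1.95 0.   1.05 1.53]
```

Emit:
move_arm([
  [0, [0, 0, 0], [0, 0, 0]],
  [0, [0, 0, 0.001], [0, 0, 0]],
  [0, [0, 0, 0.001], [0, 0, 0]],
  [0, [0, 0, 0.001], [0, 0, 0]],
  [0, [0, 0, 0.001], [0, 0, 0]],
  [0, [0, 0, 0.001], [0, 0, 0]],
  [0, [0, 0, 0.001], [0, 0, 0]],
  [0, [0, 0, 0.001], [0, 0, 0]],
  [0, [0, 0, 0], [0, 0, 0]],
  [0, [0, 0, 0], [0, 0, 0]],
], grip_force=100)

```text
time: 11.18
eef_pos: [0.546, 0.1075, 0.1249]
tcp_rot: [1.0, 0.025, 0.001, -0.0]
contact_force: [-9.7, 0.4, 11.5]
opening: 0.445
finger_force: 100.7
```

```bash
python3 - <<'E'
from h import *
st()
E
```

```text
t 11.18 p [0.546  0.1075 0.1249] psi 0.0493 z [ 0.002  0.    -1.   ] F [-9.7  0.4 11.5] T [ 0.15  1.43 -0.04] op 0.445 ff 100.7 q [0.01 0.14 1.96 0.   1.04 1.53]
```

Emit:
move_arm([
  [0, [-0.0005, 0, 0.001], [0, 0, 0]],
  [0, [0, 0, 0.001], [0, 0, 0]],
  [0, [0, 0, 0.001], [0, 0, 0]],
  [0, [0, 0, 0], [0, 0, -0.04]],
  [0, [0, 0, 0], [0, 0, -0.07]],
  [0, [0, 0, 0], [0, 0, -0.07]],
  [0, [0, 0, 0], [0, 0, -0.07]],
  [0, [0, 0, 0], [0, 0, -0.07]],
  [0, [0, 0, 0], [0, 0, -0.07]],
  [0, [0, 0, 0], [0, 0, -0.07]],
])

```text
time: 12.02
eef_pos: [0.546, 0.1086, 0.1237]
tcp_rot: [0.967, 0.253, 0.002, -0.001]
contact_force: [-11.7, 4.2, 18.3]
opening: 0.446
finger_force: 101.4
```

```bash
python3 - <<'E'
from h import *
st()
E
```

```text
t 12.02 p [0.546  0.1086 0.1237] psi 0.5113 z [ 0.003  0.003 -1.   ] F [-11.7   4.2  18.3] T [ 0.64  1.98 -0.2 ] op 0.446 ff 101.4 q [0.01 0.14 1.96 0.   1.04 1.07]
```

Emit:
move_arm([
  [0, [0, 0, 0], [0, 0, -0.07]],
  [0, [0, 0, 0], [0, 0, -0.07]],
  [0, [0, 0, 0], [0, 0, -0.07]],
  [0, [0, 0, 0], [0, 0, -0.07]],
  [0, [0, 0, 0], [0, 0, -0.07]],
  [0, [0, 0, 0], [0, 0, -0.07]],
  [0, [0, 0, 0], [0, 0, -0.07]],
  [0, [0, 0, 0], [0, 0, -0.07]],
  [0, [0, 0, 0], [0, 0, -0.07]],
  [0, [0, 0, 0], [0, 0, -0.06]],
])

```text
time: 12.85
eef_pos: [0.5452, 0.1092, 0.1237]
tcp_rot: [0.825, 0.565, 0.001, -0.001]
contact_force: [-13.9, 5.0, 19.7]
opening: 0.45
finger_force: 101.6
```

```bash
python3 - <<'E'
from h import *
wpic("w5.png")
E
```

```text
t 12.85 p [0.5452 0.1092 0.1237] psi 1.2012 z [ 0.     0.004 -1.   ] F [-13.9   5.   19.7] T [ 0.89  2.33 -0.19] op 0.45 ff 101.6 q [0.01 0.14 1.96 0.   1.04 0.38]
```

View pics/w5.png

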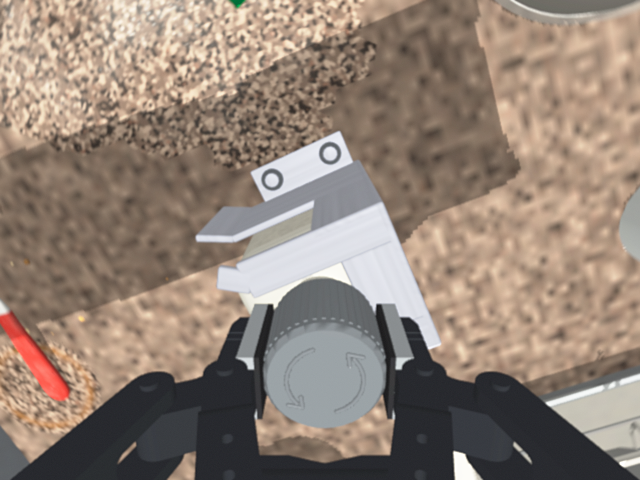

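The cap turned 66° with the gripper and did not slip, and the bottle stayed square in the holder. Lift next.

Emit:
move_arm([
  [0, [-0.0005, -0.0014, -0.001], [0, 0, 0]],
  [0, [0, 0, -0.002], [0, 0, 0]],
  [0, [0, 0, -0.003], [0, 0, 0]],
  [0, [0, 0, -0.004], [0, 0, 0]],
  [0, [0, 0, -0.005], [0, 0, 0]],
  [0, [0, 0, -0.006], [0, 0, 0]],
  [0, [0, 0, -0.007], [0, 0, 0]],
  [0, [0, 0, -0.007], [0, 0, 0]],
  [0, [0, 0, -0.004], [0, 0, 0]],
  [0, [0, 0, 0], [0, 0, 0]],
])

```text
time: 13.73
eef_pos: [0.5441, 0.107, 0.1589]
tcp_rot: [0.826, 0.564, 0.001, 0.001]
contact_force: [0.2, -0.1, -0.6]
opening: 0.451
finger_force: 100.2
```

```bash
python3 - <<'E'
from h import *
st()
E
```

```text
t 13.73 p [0.5441 0.107  0.1589] psi 1.1986 z [ 0.003 -0.    -1.   ] F [ 0.2 -0.1 -0.6] T [ 0.01  0.01 -0.  ] op 0.451 ff 100.2 q [ 0.01  0.09  1.94 -0.    1.11  0.38]
```

Free: only the cap's weight is left on the wrist. Raise it to about 8 cm (TCP about 0.21).

Emit:
move_arm([
  [0, [0, 0, -0.004], [0, 0, 0]],
  [0, [0, 0, -0.008], [0, 0, 0]],
  [0, [0, 0, -0.01], [0, 0, 0]],
  [0, [0, 0, -0.01], [0, 0, 0]],
  [0, [0, 0, -0.01], [0, 0, 0]],
  [0, [0, 0, -0.006], [0, 0, 0]],
  [0, [0, 0, -0.003], [0, 0, 0]],
  [0, [0, 0, 0], [0, 0, 0]],
  [0, [0, 0, 0], [0, 0, 0]],
  [0, [0, 0, 0], [0, 0, 0]],
])

```text
time: 14.57
eef_pos: [0.5426, 0.1072, 0.2077]
tcp_rot: [0.826, 0.564, -0.0, -0.0]
contact_force: [0.2, 0.1, -0.0]
opening: 0.448
finger_force: 100.2
```

```bash
python3 - <<'E'
from h import *
st()
t=read_camera("top");s=read_camera("scene");w=read_camera("wrist")
f=lambda i,x,y,a,b:cv2.resize(i[y:y+b,x:x+a],(400,300),interpolation=cv2.INTER_CUBIC)
a=np.vstack([np.hstack([f(t,215,180,120,90),f(s,230,180,120,90)]),np.hstack([f(w,0,0,640,480),f(s,0,0,640,480)])])
cv2.imwrite("pics/fin.png",a[:,:,::-1])
E
```

```text
t 14.57 p [0.5426 0.1072 0.2077] psi 1.1988 z [-0.001 -0.    -1.   ] F [ 0.2  0.1 -0. ] T [ 0.01 -0.02 -0.01] op 0.448 ff 100.2 q [ 0.01  0.04  1.9  -0.    1.2   0.38]
```

View pics/fin.png

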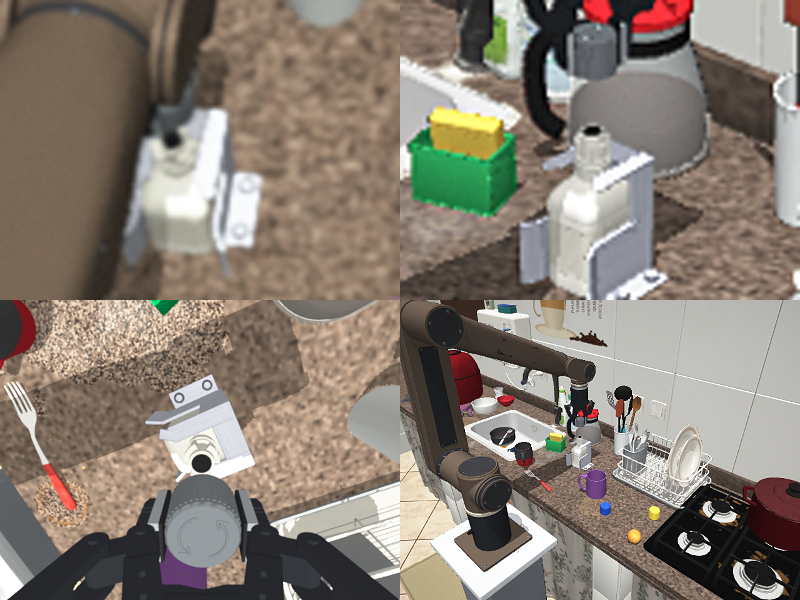

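The bottle stands open in the holder, the cap is held above it, and the bystanders look untouched.

```bash
python3 -c "
from plant import *
print(sign_off())"
```

```text
the job is handed in; nothing more can be done
None
```

I moved the bottle home into the holder, pressed the cap and turned it 66° counter-clockwise, lifted it off and held it about 8 cm above the open bottle, then handed the job in at about 15 s; no verdict came back.

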